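# Set the polishing spindle to speed four by fingertip and start it

## Robot

A 6-joint arm with a two-finger parallel gripper is mounted at the origin on the work surface. World frame = base frame: x ahead of the robot, y to its left, z up, the work surface at z = 0. Lengths are in m, angles in rad, forces in N, time in s.
With the tool pointing down it reaches from about 0.375 to 0.9 m from the base axis. Payload 3.1 kg.
Tool frame: the origin (TCP) lies midway between the tips of the shut fingers; the grasp point (between the pads) lies 19 mm behind it; z points along the fingers, y is the line along which they close (so a half turn about z gives the same grasp; the last joint's range is limited). The gripper opens to 85 mm and grips with 20 to 120 N. Pads are 22 mm wide; open, the fingers measure 114 mm over their backs; the gripper's body (76 mm by 85 mm) begins 54 mm behind the grasp point. The pads swing forward as they close: fully open they stand 13 mm farther back than shut.
Start: joints at [-0.178, 0.527, 1.433, -0, 1.181, -0.178], TCP at [0.625, 0, 0.196] pointing down, gripper open.
Joint ranges: [-3.08, 3.08], [-0.75, 2.2], [0.22, 2.44], [-1.43, 4.57], [0, 2.65], [-2.85, 2.85]. Speed limits (rad/s): [2.79, 2.79, 3.14, 3.14, 3.14, 3.14].

## Interface

Orientations are given as a unit quaternion [x, y, z, w].
In Python, from station import manip gives the robot as it stands.
- The arm moves only by the tool step_arm, never from a script. Its argument "targets" is text: rows parted by semicolons, each of 4 numbers parted by spaces: the shift along the tool's x, y, z in mm, then the turn about the tool's z in degrees. A call has 1 to 12 rows; each row is the pose to reach, as a shift and turn from the pose commanded when the call began, along the tool's axes at that moment; what a row does not reach only later rows make up. A row lasts 1/10 s, in which the tool goes at most 50 mm and 8.59 degrees, less where a joint would pass 70% of its speed; a pose out of reach is approached as far as the arm can. A call with a gripper value outside its range is refused whole. "gripper" is the closure, from 0 (fully open) to 1 (shut), set as the call begins (left out, the last holds). The fingers move at their own pace and stop on an object; "squeeze" is the grip in N (left out, the last holds). Time passes only in rows, so rows that repeat a pose let the fingers close. It gives the time, the measured TCP pose, the force, the opening and the grip force at its end, in the units of the state.
- manip.sense(): the state, without advancing time (a new reading comes with each control period).
- manip.snapshot(name): name is "scene" or "side" or "wrist"; returns the picture (384x512x3 uint8, red, green, blue); there is no depth.
- manip.get_calibration(name): a dict with "fov_y" (degrees; the focal length in pixels is half the picture's height over the tangent of half this angle, whatever the lens; pixels are square), "cx", "cy" (the principal point, pixels), "extrinsics" (4x4, takes a point from camera to world coordinates); the wrist camera has in their place "tool_from_camera" (4x4, takes a point from camera to tool coordinates, whose origin is the TCP and whose axes are the flange's). Camera axes: x right, y down, z forward; pixel columns grow to the right and rows downward; lengths in m; the calibration is good to about 2 mm. The wrist camera is an equidistant fisheye: a pixel r from the principal point sees the ray r / f radians off the axis. A picture is of the moment at which its call begins: read the wrist's pose just before it. get_calibration takes no time and is no camera call.
- manip.sign_off(): hands the job in; it is judged then, once.
Trained networks look in the newest picture that a camera, given by its name, has taken for a name from the list of things; names that differ only in an ending like _2 or _b are one class to them, and where a whole thing is asked for, a point or a joint stands for the part that bears it (a point fixed in the world has none). Each returns a list of dicts, best first, with "p" (0 to 1); they miss things now and then, are a little off and sometimes report something else, mostly with a low value. They report only what shows in the picture. A call takes as long as a camera call.
- manip.recognise(camera, query): "position" ([column, row] in pixels, amid what is visible of it).
- manip.masks_of(camera, query): "pixels" (384x512 bool, what is visible of it) and "position" ([column, row] in pixels, amid what is visible of it).
- manip.mark_of(camera, query): "position" ([column, row] in pixels: a listed point, or the origin of a listed thing).
The state is a dict: "t": time; "q": joint angles; "qd": joint speeds; "tau": joint torques, N m; "tcp_pos": TCP position; "tool_rot": TCP orientation; "force": force on the tool from outside, world axes, zero at the start; "ft_torque": the same for the moment, N m; "finger_gap": opening from 0.0 (shut) to 1.0 (fully open); "gripper_force": force on a finger pad.
Only numpy, scipy, OpenCV 4.12 (cv2) and the standard library are available. Lean on these libraries where they do the work, as an engineer would, in place of code of your own. Each camera call takes 0.05 s, during which the arm holds its last target. There are 200 camera calls.

## Task

On the green control box, push the speed selector lever round clockwise with a fingertip, click by click, to speed four (the fourth click after the red off mark, where the four pips are) and never beyond it; it may start at off or one of the first two speeds. Then, and not before, press the green start button right down and let it spring back. Push gently on one side of the lever without pinching it, do not shift or lift the box, leave the glasses and the felt wheel where they stand, and finish clear of everything.

Things in the scene. Friction and masses are not known exactly. Their poses are not given: they have to be found in the camera images.
- box: Green control box, loose on rubber feet, 2.5 kg, 160 (x) x 280 (y) x 60 mm high. Origin: centre of its underside; z up, x away from the robot at yaw 0, y left. On its flat top: round aluminium dial plate 150 mm across, centre at box (0, +55) mm, rim marks red dot = off, then 1 to 6 black pips = speeds 1 to 6; start button centred at box (-20, -85) mm.
- selector (a joint): Speed selector lever, vertical axis at the dial centre. Radians, growing clockwise from above. Seven click stops, 0.5236 rad (30 degrees) apart: 0 = off (red dot; lever along box +y), 1.571 = speed 3 (along box +x), 2.094 = speed 4, 3.142 = speed 6 (end). About 0.1 N m (2 to 3 N at 45 mm from the axis) starts it out of a stop; past half way it snaps into the next and stays there.
- dial_axis (a point): Point on the selector's turning axis, at the height of the lever's top ridge (98 mm above the table). Black hub of radius 17 mm, top 92 mm above the table.
- selector_tip (a point): Middle of the outer end of the lever, on its top ridge, 60 mm from the axis. The lever is a straight radial bar with a black core 7 mm wide (98 mm high above the table) and an orange face on each side, 14 mm wide over the faces.
- face_push: Orange face on the anticlockwise side of the lever: push here to turn it clockwise. Upright plate 38 mm long (18 to 56 mm from the axis), 3.5 mm thick, 68 to 94 mm above the table. Origin: its centre, 37 mm from the axis, 5.25 mm anticlockwise of the lever's middle line; x outward along the lever, y anticlockwise (out of the face), z up.
- face_back: The same orange face on the clockwise side of the lever. Origin: its centre, 37 mm from the axis; x outward along the lever, y anticlockwise (into the lever).
- start (a joint): Start button travel in m: 0 = up, 0.006 = fully down; springs back; about 4 N when fully down.
- start_top (a point): Centre of the top of the green round start button (30 mm across) in its black housing; pressed straight down.
- tumbler: Clear drinking glass, 72 mm across, 90 mm high, loose, standing to one side of the box. Origin: centre of its underside. Leave alone.
- goblet: Clear stemmed wine glass, 76 mm across, 178 mm high, loose, standing behind the far side of the box. Origin: centre of its foot. Leave alone.
- felt_wheel: Cream felt polishing wheel lying flat, 80 mm across, 34 mm high, loose, to the other side of the box. Origin: centre of its underside. Leave alone.

How it is judged:
On the way, in this order (a step that is already met when the one before it is completed fails the run):
1. the selector rests at speed four (value of joint selector between 1.9744 and 2.2144 rad and velocity of joint selector between -0.2 and 0.2 rad/s), for 0.3 s.
2. the start button is pressed right down (value of joint selector between 1.9744 and 2.2144 rad and value of joint start above 0.0045 m), for 0.05 s.
3. the start button has sprung back (value of joint start below 0.0015 m), for 0.2 s.
At the end, for the whole second after the job is handed in: Selector at speed four (2.094 rad within 0.12), start button back up (under 1.5 mm), control box flat, at rest and within 20 mm of where it stood, glasses and felt wheel upright and within 20 mm of where they stood (value of joint selector between 1.9744 and 2.2144 rad and value of joint start below 0.0015 m and distance of each of box, tumbler, goblet, felt_wheel from where it was at the start of the episode below 0.02 m and height (world z) of box below 0.008 m and angle between box's own z axis and vertical below 0.05 rad and linear speed of box below 0.02 m/s and angle between each of tumbler, goblet, felt_wheel's own z axis and vertical below 0.1 rad); the robot touches nothing.
It fails at once if the selector goes past speed four (more than half way to speed five) (value of joint selector above 2.35619 rad).
It fails at once if the start button is pressed while the selector is not at speed four (value of joint start above 0.003 m and not (value of joint selector between 1.9744 and 2.2144 rad)).
It fails at once if the lever is pinched (both its faces pressed at once, over 1.5 N each) or pushed roughly (over 25 N) (contact force between each of face_push, face_back and the fingers above 1.5 N or contact force between face_push and the fingers above 25 N).
It fails at once if the control box is shifted more than 30 mm, lifted or tipped (distance of box from where it was at the start of the episode above 0.03 m or height (world z) of box above 0.01 m or angle between box's own z axis and vertical above 0.1 rad).
It fails at once if a glass or the felt wheel is lifted, pushed away or knocked over (distance of any of tumbler, goblet, felt_wheel from where it was at the start of the episode above 0.03 m or height (world z) of any of tumbler, goblet, felt_wheel above 0.01 m or angle between any of tumbler, goblet, felt_wheel's own z axis and vertical above 0.3 rad).
It also fails if it takes over 58 s, if anything falls off the work surface, if the arm or the gripper's body presses on something with over 40 N, if the wrist force passes 120 N, or if a joint passes its speed limit or range.

## Working session

There is one attempt and no reset: what is moved stays moved. The work goes in short steps, Python scripts to look and compute and a tool call to move; the robot and the scene stay as the last step left them, time stands still between calls to the robot, and variables do not carry over. Pictures are saved under pics/ and viewed, at most 10 in all, crops included, and the job is handed in when it is done.

Besides the shell and the picture viewer there is one more tool, called after "Call:" by a JSON object that holds its "api" and its "payload", one argument or row to a line. step_arm: Moves the arm, as the interface text tells. Its arguments: {"type":"object","properties":{"targets":{"type":"string"},"gripper":{"type":"number"},"squeeze":{"type":"number"}},"required":["targets"]}

```bash
mkdir -p pics
cat > h.py <<'E'
import numpy as np, cv2
from scipy.spatial.transform import Rotation as R
from station import manip
def ray(cam,px,s=None):
    c=manip.get_calibration(cam); f=192/np.tan(np.radians(c["fov_y"]/2))
    d=np.array([px[0]-c["cx"],px[1]-c["cy"]])/f
    if cam=="wrist":
        th=np.hypot(*d); v=np.array([*(d/max(th,1e-9)*np.sin(th)),np.cos(th)])
        T=np.eye(4);T[:3,:3]=R.from_quat(s["tool_rot"]).as_matrix();T[:3,3]=s["tcp_pos"]
        E=T@np.array(c["tool_from_camera"])
    else: v=np.array([*d,1.]); E=np.array(c["extrinsics"])
    return E[:3,3],E[:3,:3]@v
def at_z(cam,px,z,s=None):
    o,d=ray(cam,px,s); return o+d*(z-o[2])/d[2]
def save(cam,name):
    im=manip.snapshot(cam); cv2.imwrite(f"pics/{name}.png",np.ascontiguousarray(im[:,:,::-1])); return im
E
python3 - <<'E'
from h import *
s=manip.sense(); print(s["t"],s["tcp_pos"],s["tool_rot"])
Z={"dial_axis":.098,"selector_tip":.098,"start_top":None,"box":0,"tumbler":0,"goblet":0,"felt_wheel":0,"face_push":.081}
for cam in ("scene","wrist","side"):
    s=manip.sense(); save(cam,cam+"0")
    for n,z in Z.items():
        for r in manip.mark_of(cam,n)[:1]:
            print(cam,n,np.round(r["p"],2),np.round(r["position"]),np.round(at_z(cam,r["position"],.07 if z is None else z,s),4))
a=[cv2.imread(f"pics/{c}0.png") for c in("scene","wrist","side")]
cv2.imwrite("pics/all0.png",cv2.resize(np.vstack([np.hstack(a[:2]),np.hstack([a[2],a[2]*0])]),(800,600)))
E
```

```text
0.0 [6.24210404e-01 1.63818893e-04 1.94642393e-01] [ 7.07106102e-01  7.07106642e-01 -6.07070178e-04 -8.88779371e-04]
scene dial_axis 0.76 [293. 151.] [0.5585 0.1347 0.098 ]
scene selector_tip 0.84 [316. 157.] [0.6021 0.1773 0.098 ]
scene start_top 0.44 [246. 178.] [ 0.5628 -0.0046  0.07  ]
scene box 0.81 [274. 183.] [0.5675 0.0761 0.    ]
scene tumbler 0.71 [189. 221.] [ 0.5741 -0.1768  0.    ]
scene goblet 0.83 [297. 256.] [0.786  0.0251 0.    ]
scene felt_wheel 0.82 [357. 142.] [0.5485 0.3638 0.    ]
wrist dial_axis 0.78 [174.  41.] [0.5502 0.1342 0.098 ]
wrist selector_tip 0.16 [364. 138.] [0.731  0.0421 0.098 ]
wrist start_top 0.6 [200. 179.] [ 0.5652 -0.0079  0.07  ]
wrist box 0.57 [207.  97.] [0.5645 0.0784 0.    ]
wrist tumbler 0.8 [220. 276.] [ 0.5711 -0.1812  0.    ]
wrist goblet 0.9 [367. 138.] [0.7729 0.0293 0.    ]
wrist face_push 0.66 [207.  14.] [0.5783 0.1636 0.081 ]
side dial_axis 0.94 [257. 233.] [0.5523 0.1403 0.098 ]
side selector_tip 0.85 [234. 238.] [0.5843 0.1805 0.098 ]
side start_top 0.68 [289. 199.] [ 0.5603 -0.0197  0.07  ]
side box 0.65 [266. 240.] [0.5654 0.0771 0.    ]
side tumbler 0.61 [311. 185.] [ 0.5682 -0.1744  0.    ]
side goblet 0.68 [215. 196.] [0.7731 0.0233 0.    ]
side felt_wheel 0.91 [200. 332.] [0.548  0.3529 0.    ]
side face_push 0.71 [243. 240.] [0.5727 0.1634 0.081 ]
```

View pics/all0.png

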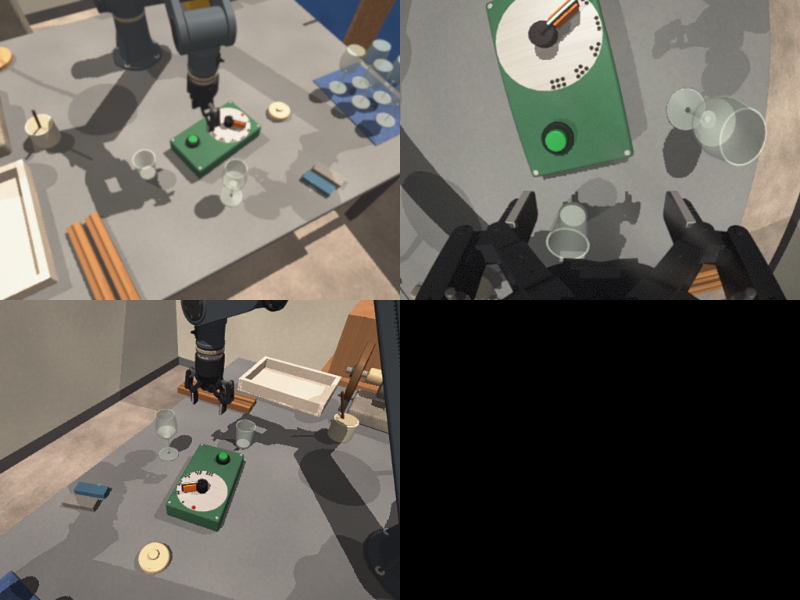

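The montage shows the lever pointing away to the left, about speed 2. The goblet stands beyond the box, the tumbler to the right and the felt wheel to the left. I'll move closer over the dial with the fingers shut and measure again.

Call:
{"api": "step_arm", "payload": {
  "targets": "30 -15 0 0; 60 -30 0 0; 60 -30 0 0; 60 -30 0 0; 60 -30 0 0",
  "gripper": 1
}}

```text
t: 1.85
tcp_pos: [0.5957, 0.0594, 0.1958]
tool_rot: [0.707, 0.707, 0.0, 0.001]
force: [-0.2, 0.8, -0.3]
finger_gap: 0.146
gripper_force: 0.0
```

```bash
cat > look.py <<'E'
import sys; from h import *
tag=sys.argv[1]; s=manip.sense(); print(s["t"],np.round(s["tcp_pos"],4),np.round(s["force"],2),s["finger_gap"])
for cam in sys.argv[2:]:
    s=manip.sense(); im=save(cam,cam+tag)
    P={}
    for n,z in {"dial_axis":.098,"selector_tip":.098,"face_push":.081,"start_top":.075,"box":0}.items():
        for r in manip.mark_of(cam,n)[:1]:
            P[n]=at_z(cam,r["position"],z,s); print(cam,n,round(float(r["p"]),2),np.round(r["position"]),np.round(P[n],4))
    if "dial_axis" in P:
        for n in("selector_tip","face_push"):
            if n in P: d=P[n]-P["dial_axis"]; print("  ang",n,round(np.degrees(np.arctan2(d[1],d[0])),1),"r",round(np.hypot(d[0],d[1]),4))
E
python3 look.py 1 wrist; python3 -c "
from h import *
c=manip.get_calibration('wrist');print(np.round(c['tool_from_camera'],3),c['fov_y'])"
```

```text
1.85 [0.5957 0.0594 0.1958] [-0.23  0.75 -0.27] 0.14607800831064563
wrist dial_axis 0.86 [208. 102.] [0.5524 0.1344 0.098 ]
wrist selector_tip 0.59 [257.  55.] [0.5976 0.1769 0.098 ]
wrist face_push 0.53 [237.  71.] [0.5783 0.1639 0.081 ]
wrist start_top 0.63 [229. 233.] [ 0.5664 -0.0106  0.075 ]
wrist box 0.6 [232. 140.] [0.5664 0.0829 0.    ]
  ang selector_tip 43.2 r 0.062
  ang face_push 48.7 r 0.0392
[[-0.001 -0.949 -0.316  0.081]
 [ 1.    -0.001 -0.     0.001]
 [-0.    -0.316  0.949 -0.178]
 [ 0.     0.     0.     1.   ]] 65.70646984690485
```

View pics/wrist1.png

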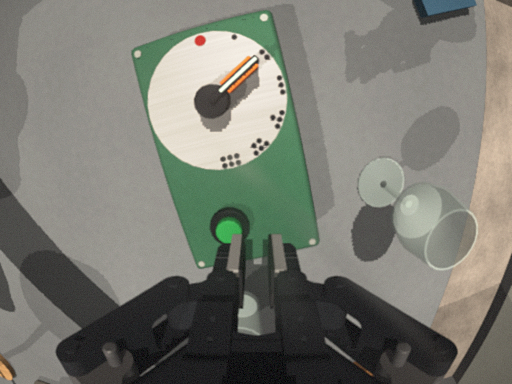

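The wrist picture shows the lever from the hub (212,101) toward the two pips (264,55), so it starts at speed 2. The four pips are at (277,120). Next I'll bring the shut fingers to the anticlockwise side of the lever.

Call:
{"api": "step_arm", "payload": {
  "targets": "40 -10 0 -8; 80 -20 0 -16; 123 -29 0 -24; 123 -29 0 -32; 123 -29 0 -40; 123 -29 0 -42; 123 -29 30 -42; 123 -29 50 -42; 123 -29 70 -42; 123 -29 80 -42; 123 -29 80 -42; 123 -29 80 -42",
  "gripper": 1
}}

```text
t: 3.35
tcp_pos: [0.5666, 0.183, 0.1161]
tool_rot: [0.407, 0.914, 0.0, 0.0]
force: [0.0, -0.9, 1.3]
finger_gap: 0.002
gripper_force: 0.0
```

```bash
python3 look.py 2 side scene
python3 - <<'E'
from h import *
a=cv2.imread("pics/side2.png")[180:290,190:330]; b=cv2.imread("pics/scene2.png")[100:210,230:370]
cv2.imwrite("pics/c2.png",cv2.resize(np.hstack([a,b]),(800,314),interpolation=cv2.INTER_CUBIC))
E
```

```text
3.35 [0.5666 0.183  0.1161] [ 0.01 -0.92  1.26] 0.0024394200388869933
side dial_axis 0.68 [256. 232.] [0.5544 0.14   0.098 ]
side selector_tip 0.76 [233. 235.] [0.5915 0.1749 0.098 ]
side start_top 0.4 [288. 197.] [ 0.5641 -0.0194  0.075 ]
side box 0.76 [267. 242.] [0.5606 0.0808 0.    ]
  ang selector_tip 43.2 r 0.0509
scene dial_axis 0.56 [294. 150.] [0.5557 0.1381 0.098 ]
scene selector_tip 0.71 [315. 154.] [0.5918 0.1795 0.098 ]
scene start_top 0.42 [245. 179.] [ 0.5664 -0.0094  0.075 ]
scene box 0.62 [277. 182.] [0.5688 0.086  0.    ]
  ang selector_tip 48.9 r 0.055
```

View pics/c2.png

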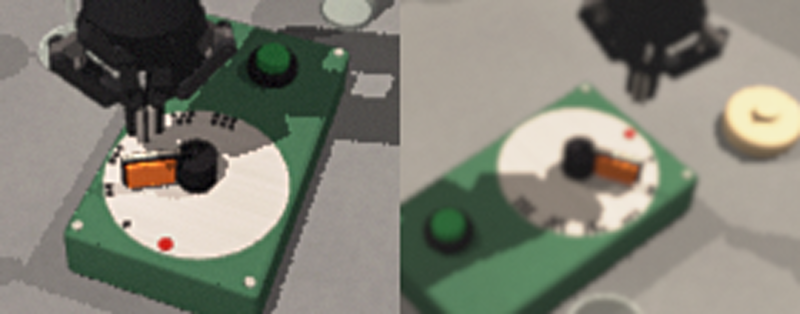

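The pictures show the fingertips hanging on the near (anticlockwise) side of the lever, above the dial. I'll descend now.

Call:
{"api": "step_arm", "payload": {
  "targets": "0 0 10 0; 0 0 20 0; 0 0 30 0; 0 0 37 0; 0 0 37 0; 0 0 37 0"
}}

```text
t: 4.55
tcp_pos: [0.5659, 0.183, 0.0782]
tool_rot: [0.407, 0.914, -0.0, -0.0]
force: [0.9, -0.3, 0.1]
finger_gap: -0.004
gripper_force: 0.0
```

```bash
cat > arc.py <<'E'
# rows: tool shifts so that finger (half-width+face = d) follows lever angle phi about dial axis
import sys; from h import *
s=manip.sense(); p=s["tcp_pos"]; M=R.from_quat(s["tool_rot"]).as_matrix()
xa=np.degrees(np.arctan2(M[1,0],M[0,0])); ax=np.array([.554,.136]); d=.018; r=.042
w=np.array(p[:2])-ax
for f in [xa-90]: 
    a=np.radians(f); print("lever-frame pos r,t:",np.round([w@[np.cos(a),np.sin(a)],w@[-np.sin(a),np.cos(a)]],4),"xdir",round(xa,1))
for f in map(float,sys.argv[1:]):
    a=np.radians(f); t=ax+r*np.array([np.cos(a),np.sin(a)])+d*np.array([-np.sin(a),np.cos(a)])
    v=M.T@np.array([*(t-p[:2]),0])*1000
    print(f,np.round(v[:2],1),"turn",round(xa-90-f,1))
E
python3 look.py 3 side; python3 arc.py 42 36 32 28 25 22 19 16 12 8 4 0 -4 -7 -10 -12
```

```text
4.55 [0.5659 0.183  0.0782] [ 0.94 -0.29  0.14] -0.004195440963271066
side dial_axis 0.64 [256. 232.] [0.5547 0.1399 0.098 ]
side selector_tip 0.72 [234. 239.] [0.5833 0.1822 0.098 ]
side start_top 0.43 [288. 193.] [ 0.5716 -0.0323  0.075 ]
side box 0.86 [266. 239.] [0.5668 0.073  0.    ]
  ang selector_tip 55.9 r 0.0511
lever-frame pos r,t: [0.0406 0.0268] xdir 132.0
42.0 [-8.8  1.4] turn 0.0
36.0 [-13.3   3. ] turn 6.0
32.0 [-16.3   3.9] turn 10.0
28.0 [-19.5   4.5] turn 14.0
25.0 [-21.8   4.8] turn 17.0
22.0 [-24.2   5. ] turn 20.0
19.0 [-26.6   5.1] turn 23.0
16.0 [-29.   5.] turn 26.0
12.0 [-32.2   4.7] turn 30.0
8.0 [-35.3   4.3] turn 34.0
4.0 [-38.5   3.5] turn 38.0
0.0 [-41.5   2.6] turn 42.0
-4.0 [-44.5   1.5] turn 46.0
-7.0 [-46.7   0.5] turn 49.0
-10.0 [-48.8  -0.6] turn 52.0
-12.0 [-50.2  -1.4] turn 54.0
```

Call:
{"api": "step_arm", "payload": {
  "targets": "-4 0 0 0; -9 1 0 0; -11 2 0 3; -13 3 0 6; -16 4 0 10; -19.5 4.5 0 14; -22 5 0 17; -24 5 0 20; -26.5 5 0 23; -26.5 5 0 23; -26.5 5 0 23"
}}

```text
t: 5.95
tcp_pos: [0.5877, 0.1664, 0.0786]
tool_rot: [0.58, 0.814, 0.0, 0.0]
force: [0.2, 0.3, 0.0]
finger_gap: 0.003
gripper_force: 0.0
```

```bash
python3 look.py 4 side scene;python3 arc.py 19 12 8 4 0 -4 -7 -10 -12;  python3 - <<'E'
from h import *
a=cv2.imread("pics/side4.png")[180:290,190:330]; b=cv2.imread("pics/scene4.png")[100:210,230:370]
cv2.imwrite("pics/c4.png",cv2.resize(np.hstack([a,b]),(800,314),interpolation=cv2.INTER_CUBIC))
E
```

```text
5.95 [0.5877 0.1664 0.0786] [0.19 0.29 0.04] 0.0031235748178416664
side dial_axis 0.57 [256. 232.] [0.554 0.139 0.098]
side selector_tip 0.66 [236. 235.] [0.5877 0.1712 0.098 ]
side face_push 0.41 [240. 242.] [0.5747 0.1716 0.081 ]
side start_top 0.53 [286. 196.] [ 0.5701 -0.0215  0.075 ]
side box 0.79 [268. 238.] [0.5659 0.0692 0.    ]
  ang selector_tip 43.7 r 0.0466
  ang face_push 57.5 r 0.0387
scene dial_axis 0.64 [293. 150.] [0.5562 0.136  0.098 ]
scene selector_tip 0.6 [313. 155.] [0.5924 0.1741 0.098 ]
scene box 0.64 [274. 182.] [ 0.5656  0.0783 -0.    ]
  ang selector_tip 46.4 r 0.0525
lever-frame pos r,t: [0.0416 0.0182] xdir 109.0
19.0 [-0.2  0.4] turn 0.0
12.0 [-5.4  2.3] turn 7.0
8.0 [-8.5  3.1] turn 11.0
4.0 [-11.6   3.6] turn 15.0
0.0 [-14.8   4. ] turn 19.0
-4.0 [-18.    4.1] turn 23.0
-7.0 [-20.4   4. ] turn 26.0
-10.0 [-22.8   3.9] turn 29.0
-12.0 [-24.4   3.7] turn 31.0
```

View pics/c4.png

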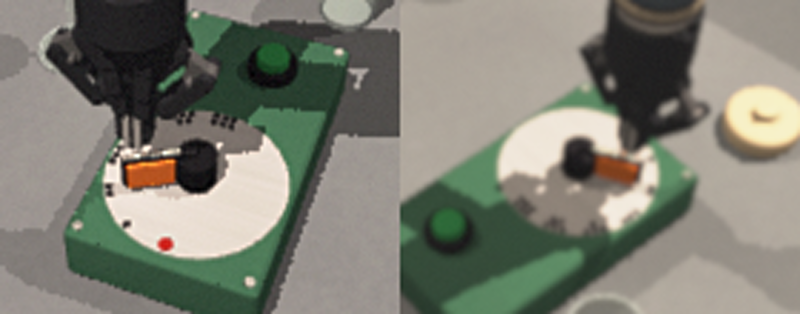

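The lever has not moved. In both views the fingertips look as if they pass above it. I'll project the TCP into the pictures to check.

Run:
```python
from h import *
s=manip.sense(); p=s["tcp_pos"]; print(p,s["q"])
def proj(cam,w):
    c=manip.get_calibration(cam); f=192/np.tan(np.radians(c["fov_y"]/2)); q=np.linalg.inv(np.array(c["extrinsics"]))@np.array([*w,1]); return np.array([c["cx"]+f*q[0]/q[2],c["cy"]+f*q[1]/q[2]])
out=[]
for cam,(x,y) in {"side":(190,180),"scene":(230,100)}.items():
    im=cv2.imread(f"pics/{cam}4.png")[y:y+110,x:x+140]; k=400/140; im=cv2.resize(im,None,fx=k,fy=k,interpolation=cv2.INTER_CUBIC)
    ax=np.array([.554,.136,.098]); a=np.radians(42)
    for w,col in((p,(255,0,255)),(p+[0,0,.04],(255,0,0)),(ax,(0,255,255)),(ax+.06*np.array([np.cos(a),np.sin(a),0]),(255,255,0))):
        u=((proj(cam,w)-[x,y]+.5)*k).astype(int); cv2.circle(im,tuple(int(i) for i in u),3,col,-1); print(cam,np.round(proj(cam,w)))
    out.append(im)
cv2.imwrite("pics/p4.png",np.hstack(out))
```

```text
[0.58742167 0.16671586 0.07862182] [ 9.37347923e-02  6.56740322e-01  1.56811049e+00  1.04095334e-05
  9.16718785e-01 -2.37973171e-01]
side [237. 239.]
side [237. 228.]
side [257. 231.]
side [230. 234.]
scene [309. 159.]
scene [311. 149.]
scene [293. 150.]
scene [315. 156.]
```

View pics/p4.png

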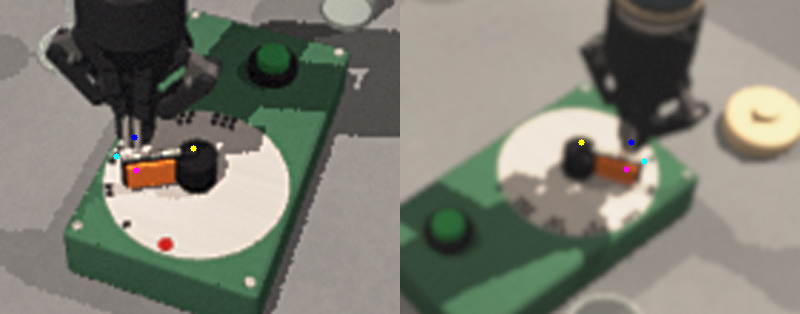

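Run:
```python
from h import *
s=manip.sense(); im=save("wrist","w5"); sd=save("side","s5")
c=manip.get_calibration("wrist"); f=192/np.tan(np.radians(c["fov_y"]/2)); T=np.linalg.inv(np.array(c["tool_from_camera"]))
im=cv2.imread("pics/w5.png"); im=cv2.resize(im,None,fx=1.5,fy=1.5)
for z,col in((0,(255,0,255)),(-.03,(255,0,0)),(-.06,(0,255,255))):
    q=(T@[0,0,z,1])[:3]; th=np.arctan2(np.hypot(q[0],q[1]),q[2]); u=q[:2]/np.hypot(q[0],q[1])*th*f+[c["cx"],c["cy"]]; print(u)
    cv2.circle(im,tuple(int(i) for i in u*1.5),3,col,-1)
cv2.imwrite("pics/w5.png",im); print(s["force"],s["q"],s["tcp_pos"])
```

```text
[255.03643273 221.00742412]
[254.83817514 242.90918263]
[254.57208724 272.89225784]
[-0.94131692 -0.48240457 -0.54471897] [ 9.37347923e-02  6.56740322e-01  1.56811049e+00  1.04095334e-05
  9.16718785e-01 -2.37973171e-01] [0.58742167 0.16671586 0.07862182]
```

View pics/w5.png

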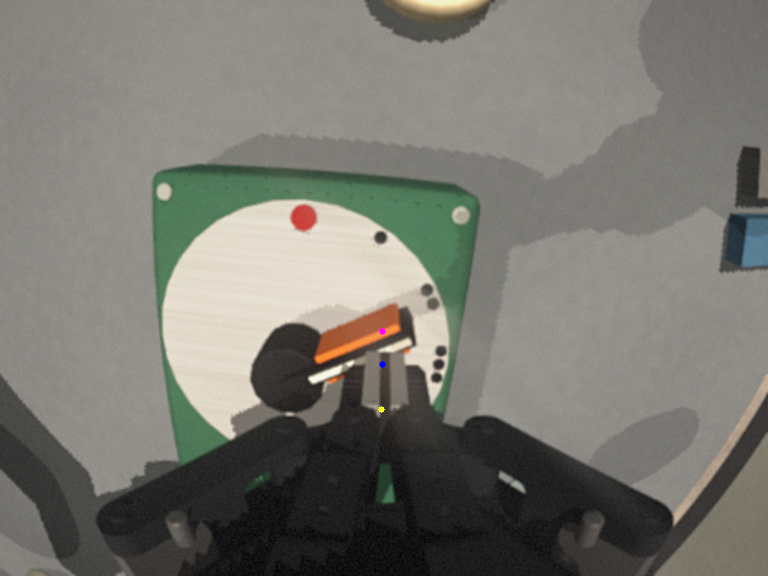

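The wrist picture shows the visible fingertips ending at (383,352), at the lever's ridge. That is about 20 mm behind the reported TCP, so the tips skimmed over the lever without touching it. I'll back off to the anticlockwise side and go lower.

Call:
{"api": "step_arm", "payload": {
  "targets": "0 0 -10 0; 13 -7 -10 -8; 26 -15 -10 -16; 26 -15 -10 -23; 26 -15 -5 -23; 26 -15 5 -23; 26 -15 10 -23; 26 -15 15 -23; 26 -15 20 -23; 26 -15 20 -23; 26 -15 20 -23"
}}

```text
t: 7.75
tcp_pos: [0.5648, 0.1863, 0.0584]
tool_rot: [0.407, 0.913, -0.0, -0.0]
force: [0.2, -0.4, 0.9]
finger_gap: -0.005
gripper_force: 0.0
```

```bash
python3 - <<'E'
from h import *
s=manip.sense(); print(s["tcp_pos"],s["force"])
for c in("side","scene","wrist"): save(c,c+"6")
a=cv2.imread("pics/side6.png")[180:290,190:330]; b=cv2.imread("pics/scene6.png")[100:210,230:370]; w=cv2.imread("pics/wrist6.png")[130:290,120:324]
z=lambda i:cv2.resize(i,(400,314),interpolation=cv2.INTER_CUBIC)
cv2.imwrite("pics/c6.png",cv2.resize(np.vstack([np.hstack([z(a),z(b)]),np.hstack([z(w),z(w)*0])]),(760,596)))
E
python3 arc.py 42
```

```text
[0.56475828 0.18631837 0.05837461] [ 0.22521059 -0.41319518  0.91270396]
lever-frame pos r,t: [0.042  0.0301] xdir 132.0
42.0 [-12.1   0. ] turn -0.0
```

View pics/c6.png

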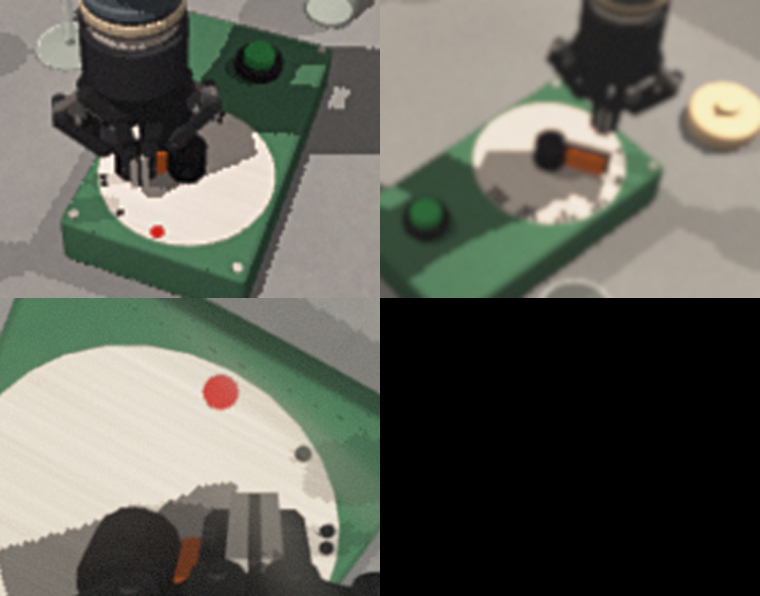

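The fingertips are now in front of the lever on its anticlockwise side, and just low enough. I'll compute the arc.

```bash
python3 arc.py 42 38 34 30 27 24 21 19
```

```text
lever-frame pos r,t: [0.042  0.0301] xdir 132.0
42.0 [-12.1   0. ] turn -0.0
38.0 [-15.    1.2] turn 4.0
34.0 [-18.1   2.1] turn 8.0
30.0 [-21.2   2.9] turn 12.0
27.0 [-23.5   3.3] turn 15.0
24.0 [-25.9   3.6] turn 18.0
21.0 [-28.3   3.7] turn 21.0
19.0 [-29.9   3.7] turn 23.0
```

Call:
{"api": "step_arm", "payload": {
  "targets": "-4 0 4 0; -8 0 4 0; -12 0 4 0; -15 1 4 4; -18 2 4 8; -21 3 4 12; -23.5 3.5 4 15; -23.5 3.5 4 15"
}}

```text
t: 8.7
tcp_pos: [0.5838, 0.1708, 0.0547]
tool_rot: [0.523, 0.853, 0.0, 0.0]
force: [-0.1, 0.3, 0.5]
finger_gap: -0.001
gripper_force: 0.0
```

```bash
python3 look.py 7 wrist side scene; python3 arc.py 27 24 21 19 16
```

```text
8.7 [0.5838 0.1708 0.0547] [-0.11  0.25  0.53] -0.001032849833848215
wrist dial_axis 0.57 [180. 280.] [0.554  0.1358 0.098 ]
wrist box 0.8 [194. 267.] [0.5651 0.0791 0.    ]
side dial_axis 0.7 [256. 233.] [0.5539 0.14   0.098 ]
side selector_tip 0.72 [239. 228.] [0.5936 0.151  0.098 ]
side face_push 0.45 [243. 234.] [0.5844 0.1501 0.081 ]
side start_top 0.67 [288. 195.] [ 0.5692 -0.0271  0.075 ]
side box 0.68 [265. 240.] [0.5669 0.0789 0.    ]
  ang selector_tip 15.5 r 0.0413
  ang face_push 18.3 r 0.0322
scene dial_axis 0.83 [293. 150.] [0.5563 0.1356 0.098 ]
scene selector_tip 0.68 [308. 164.] [0.613  0.1466 0.098 ]
scene start_top 0.53 [245. 177.] [ 0.5622 -0.0087  0.075 ]
scene box 0.93 [276. 185.] [0.5745 0.0773 0.    ]
  ang selector_tip 10.9 r 0.0577
lever-frame pos r,t: [0.0419 0.0182] xdir 117.0
27.0 [-0.2  0.1] turn 0.0
24.0 [-2.5  0.9] turn 3.0
21.0 [-4.7  1.7] turn 6.0
19.0 [-6.3  2.2] turn 8.0
16.0 [-8.6  2.7] turn 11.0
```

The lever snapped to speed 3 (about 12° in world). On to the second click, slowly.

```bash
python3 arc.py 20 14 10 7 4 1 -1 -3 -5
```

```text
lever-frame pos r,t: [0.0419 0.0182] xdir 117.0
20.0 [-5.5  1.9] turn 7.0
14.0 [-10.2   3. ] turn 13.0
10.0 [-13.3   3.5] turn 17.0
7.0 [-15.7   3.7] turn 20.0
4.0 [-18.1   3.8] turn 23.0
1.0 [-20.5   3.7] turn 26.0
-1.0 [-22.1   3.6] turn 28.0
-3.0 [-23.7   3.4] turn 30.0
-5.0 [-25.2   3.2] turn 32.0
```

Call:
{"api": "step_arm", "payload": {
  "targets": "-5.5 2 0 7; -10 3 0 13; -13.5 3.5 0 17; -15.5 3.5 0 20; -18 4 0 23; -20.5 3.5 0 26; -22 3.5 0 28; -23 3.5 0 29; -23 3.5 0 29"
}}

```text
t: 10.5
tcp_pos: [0.5967, 0.1522, 0.0546]
tool_rot: [0.719, 0.695, -0.0, -0.0]
force: [-0.5, 0.1, 0.1]
finger_gap: -0.002
gripper_force: 0.0
```

```bash
python3 look.py 8 side scene; python3 arc.py -3 -5 -7 -9
```

```text
10.5 [0.5967 0.1522 0.0546] [-0.48  0.09  0.12] -0.0022767075177853036
side dial_axis 0.79 [255. 231.] [0.5584 0.1389 0.098 ]
side selector_tip 0.89 [238. 221.] [0.6078 0.1344 0.098 ]
side face_push 0.59 [244. 232.] [0.5866 0.1423 0.081 ]
side start_top 0.54 [286. 196.] [ 0.5694 -0.0188  0.075 ]
  ang selector_tip -5.2 r 0.0496
  ang face_push 6.9 r 0.0285
scene dial_axis 0.64 [290. 151.] [0.5548 0.1281 0.098 ]
scene selector_tip 0.56 [302. 167.] [0.6133 0.1288 0.098 ]
scene start_top 0.72 [302. 165.] [0.5927 0.1422 0.075 ]
scene box 0.89 [276. 182.] [0.5667 0.0827 0.    ]
  ang selector_tip 0.6 r 0.0585
lever-frame pos r,t: [0.0421 0.0179] xdir 88.0
-3.0 [-0.6  0.2] turn 1.0
-5.0 [-2.1  0.8] turn 3.0
-7.0 [-3.6  1.3] turn 5.0
-9.0 [-5.1  1.8] turn 7.0
```

Call:
{"api": "step_arm", "payload": {
  "targets": "-1 0 0 2; -2 1 0 3; -3 1 0 4; -3.5 1.5 0 5; -3.5 1.5 0 5; -3.5 1.5 0 5"
}}

```text
t: 11.7
tcp_pos: [0.598, 0.1488, 0.0546]
tool_rot: [0.749, 0.663, -0.0, -0.0]
force: [0.8, 0.3, 0.5]
finger_gap: 0.001
gripper_force: 0.0
```

```bash
python3 look.py 9 wrist side scene
python3 - <<'E'
from h import *
a=cv2.imread("pics/side9.png")[180:290,190:330]; b=cv2.imread("pics/scene9.png")[100:210,230:370]; w=cv2.imread("pics/wrist9.png")[130:290,120:324]
z=lambda i:cv2.resize(i,(400,314),interpolation=cv2.INTER_CUBIC)
cv2.imwrite("pics/c9.png",cv2.resize(np.vstack([np.hstack([z(a),z(b)]),np.hstack([z(w),z(w)*0])]),(760,596)))
E
```

```text
11.7 [0.598  0.1488 0.0546] [0.77 0.3  0.5 ] 0.0005358139828065481
wrist dial_axis 0.68 [178. 281.] [0.5531 0.1363 0.098 ]
wrist box 0.7 [227. 263.] [0.5644 0.0853 0.    ]
side dial_axis 0.62 [256. 232.] [0.5551 0.1401 0.098 ]
side selector_tip 0.66 [243. 216.] [0.6076 0.1149 0.098 ]
side face_push 0.57 [245. 227.] [0.593  0.1302 0.081 ]
side start_top 0.53 [288. 194.] [ 0.5686 -0.0307  0.075 ]
side box 0.75 [266. 242.] [0.5618 0.0813 0.    ]
  ang selector_tip -25.7 r 0.0582
  ang face_push -14.7 r 0.0392
scene dial_axis 0.69 [292. 151.] [0.5568 0.133  0.098 ]
scene selector_tip 0.66 [298. 167.] [0.6088 0.1191 0.098 ]
scene start_top 0.53 [245. 177.] [ 0.5628 -0.0076  0.075 ]
scene box 0.8 [275. 184.] [0.5723 0.076  0.    ]
  ang selector_tip -14.9 r 0.0537
```

View pics/c9.png

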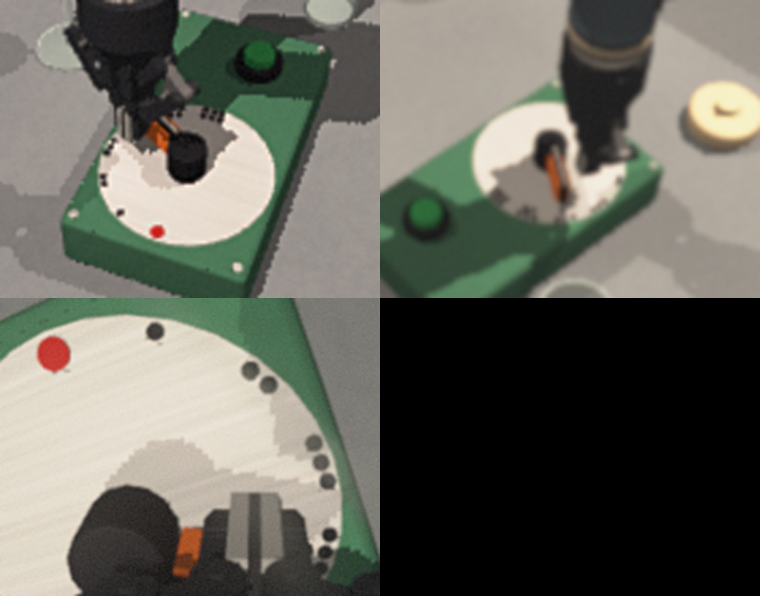

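The lever now points at the four pips (speed 4). I'll back off, rise, and check from above.

Call:
{"api": "step_arm", "payload": {
  "targets": "6 0 0 0; 14 0 0 0; 14 0 -20 0; 14 0 -60 0; 14 0 -100 0; 14 0 -130 0; -30 0 -130 -4; -70 5 -130 -7; -110 10 -130 -7; -110 10 -130 -7; -110 10 -130 -7"
}}

```text
t: 13.7
tcp_pos: [0.5947, 0.0382, 0.1847]
tool_rot: [0.708, 0.706, 0.0, -0.0]
force: [-0.1, -0.1, 0.3]
finger_gap: 0.001
gripper_force: 0.0
```

```bash
python3 look.py 10 wrist
```

```text
13.7 [0.5947 0.0382 0.1847] [-0.12 -0.1   0.27] 0.0012541153313012261
wrist dial_axis 0.59 [209.  79.] [0.5542 0.1334 0.098 ]
wrist selector_tip 0.87 [272.  97.] [0.6099 0.117  0.098 ]
wrist face_push 0.7 [253.  81.] [0.5931 0.1322 0.081 ]
wrist box 0.94 [230. 123.] [ 0.5638  0.0841 -0.    ]
  ang selector_tip -16.5 r 0.0581
  ang face_push -1.7 r 0.0389
```

View pics/wrist10.png

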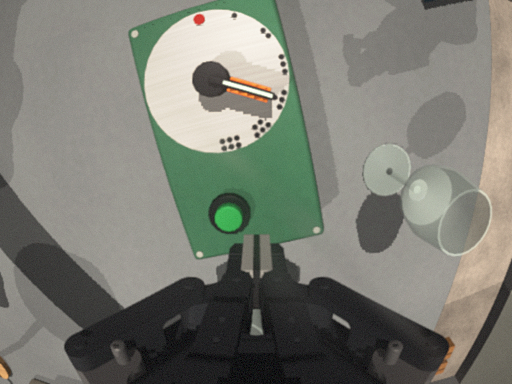

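The wrist picture shows the lever from (211,79) to (272,97), pointing at the four pips: speed 4. The button is at (229,217).

Call:
{"api": "step_arm", "payload": {
  "targets": "-25 -15 0 0; -45 -30 0 0; -45 -30 30 0; -45 -30 60 0; -45 -30 80 0; -45 -30 90 0; -45 -30 95 0; -45 -30 95 0; -45 -30 95 0"
}}

```text
t: 14.9
tcp_pos: [0.5654, -0.0065, 0.0905]
tool_rot: [0.707, 0.707, 0.001, 0.001]
force: [0.3, 0.1, 0.4]
finger_gap: -0.0
gripper_force: 0.0
```

Run:
```python
from h import *
c=manip.get_calibration("wrist")
s=dict(tcp_pos=[0.5947,0.0382,0.1847],tool_rot=[0.708,0.706,0,0])
for z in(.07,.08,.09): print(at_z("wrist",(229,217),z,s))
s=manip.sense();print(s["tcp_pos"],s["force"])
for c in("side","scene","wrist"): save(c,c+"11")
a=cv2.imread("pics/side11.png")[140:250,230:370]; b=cv2.imread("pics/scene11.png")[120:230,180:320]; w=cv2.imread("pics/wrist11.png")[130:290,150:354]
z=lambda i:cv2.resize(i,(400,314),interpolation=cv2.INTER_CUBIC)
cv2.imwrite("pics/c11.png",cv2.resize(np.vstack([np.hstack([z(a),z(b)]),np.hstack([z(w),z(w)*0])]),(760,596)))
```

```text
[ 0.5662625  -0.00874735  0.07      ]
[ 0.56727622 -0.0043771   0.08      ]
[ 5.68289950e-01 -6.85735701e-06  9.00000000e-02]
[ 0.5654486  -0.00653293  0.09048913] [0.33032681 0.10245595 0.43989729]
```

View pics/c11.png

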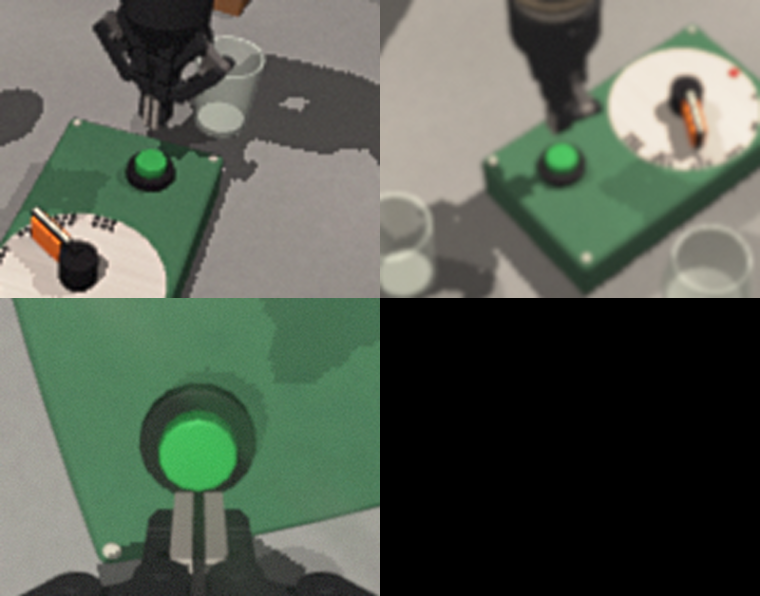

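The fingertips hang centred over the button. I'll descend with a watch on the force.

Call:
{"api": "step_arm", "payload": {
  "targets": "0 1 8 0; 0 1 15 0; 0 1 20 0; 0 1 24 0; 0 1 24 0; 0 1 24 0"
}}

```text
t: 15.65
tcp_pos: [0.5655, -0.0066, 0.0654]
tool_rot: [0.707, 0.707, -0.0, -0.0]
force: [0.5, -0.3, 0.3]
finger_gap: -0.0
gripper_force: 0.0
```

Call:
{"api": "step_arm", "payload": {
  "targets": "0 0 2 0; 0 0 4 0; 0 0 4 0; 0 0 4 0"
}}

```text
t: 16.05
tcp_pos: [0.5656, -0.0066, 0.0616]
tool_rot: [0.707, 0.707, 0.0, 0.0]
force: [-0.2, -0.3, 0.4]
finger_gap: -0.001
gripper_force: 0.0
```

Call:
{"api": "step_arm", "payload": {
  "targets": "0 0 2 0; 0 0 3 0; 0 0 3 0; 0 0 3 0"
}}

```text
t: 16.45
tcp_pos: [0.5655, -0.0066, 0.0586]
tool_rot: [0.707, 0.707, -0.0, -0.0]
force: [-0.3, -0.1, -0.1]
finger_gap: -0.003
gripper_force: 0.0
```

Call:
{"api": "step_arm", "payload": {
  "targets": "0 0 2 0; 0 0 3 0; 0 0 3 0; 0 0 3 0"
}}

```text
t: 16.85
tcp_pos: [0.5655, -0.0066, 0.0555]
tool_rot: [0.707, 0.707, -0.0, -0.0]
force: [0.4, -0.4, 0.5]
finger_gap: -0.003
gripper_force: 0.0
```

Call:
{"api": "step_arm", "payload": {
  "targets": "0 0 2 0; 0 0 3 0; 0 0 3 0; 0 0 3 0"
}}

```text
t: 17.25
tcp_pos: [0.5655, -0.0066, 0.0525]
tool_rot: [0.707, 0.707, -0.0, -0.0]
force: [1.6, 1.1, -0.2]
finger_gap: 0.001
gripper_force: 0.0
```

Call:
{"api": "step_arm", "payload": {
  "targets": "0 0 1 0; 0 0 2 0; 0 0 2 0; 0 0 2 0"
}}

```text
t: 17.65
tcp_pos: [0.5656, -0.0066, 0.0506]
tool_rot: [0.707, 0.707, -0.0, -0.0]
force: [-0.5, 0.0, -0.0]
finger_gap: -0.003
gripper_force: 0.0
```

Call:
{"api": "step_arm", "payload": {
  "targets": "0 0 2 0; 0 0 3 0; 0 0 3 0; 0 0 3 0"
}}

```text
t: 18.05
tcp_pos: [0.5655, -0.0066, 0.0475]
tool_rot: [0.707, 0.707, -0.0, -0.0]
force: [-0.4, -0.2, 0.7]
finger_gap: -0.001
gripper_force: 0.0
```

Call:
{"api": "step_arm", "payload": {
  "targets": "0 0 1 0; 0 0 2 0; 0 0 2 0; 0 0 2 0"
}}

```text
t: 18.45
tcp_pos: [0.5657, -0.0066, 0.0457]
tool_rot: [0.707, 0.707, 0.0, 0.0]
force: [-0.4, 0.1, 1.6]
finger_gap: -0.002
gripper_force: 0.7
```

Run:
```python
from h import *
s=manip.sense();print(s["tcp_pos"],s["force"])
for c in("side","scene","wrist"): save(c,c+"12")
a=cv2.imread("pics/side12.png")[140:250,230:370]; b=cv2.imread("pics/scene12.png")[120:230,180:320]; w=cv2.imread("pics/wrist12.png")[130:290,150:354]
z=lambda i:cv2.resize(i,(400,314),interpolation=cv2.INTER_CUBIC)
cv2.imwrite("pics/c12.png",cv2.resize(np.vstack([np.hstack([z(a),z(b)]),np.hstack([z(w),z(w)*0])]),(760,596)))
```

```text
[ 0.56568793 -0.00662264  0.0457446 ] [-0.38900807  0.13188594  1.58098897]
```

View pics/c12.png

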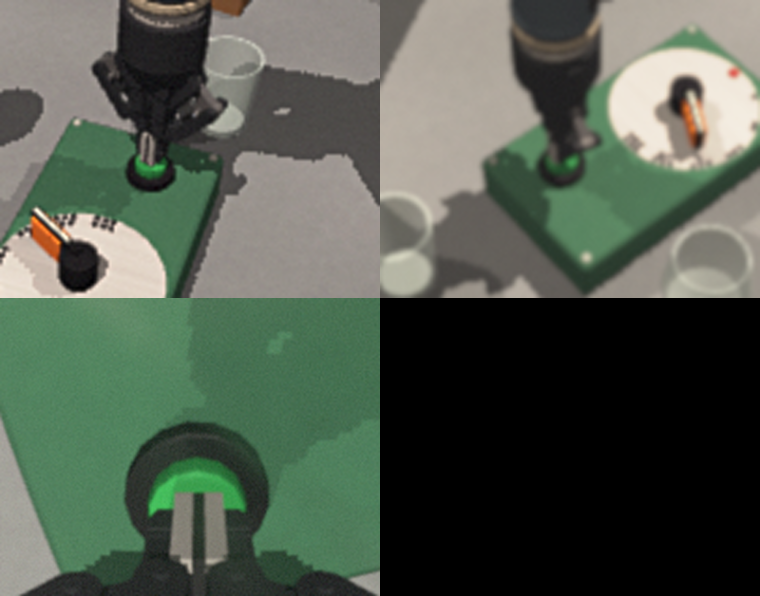

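The tips are touching the button, with the force just starting (1.6 N). I've now viewed 10 pictures, so the force will guide the rest.

Call:
{"api": "step_arm", "payload": {
  "targets": "0 0 1 0; 0 0 2 0; 0 0 2 0; 0 0 2 0"
}}

```text
t: 19.0
tcp_pos: [0.5657, -0.0066, 0.0437]
tool_rot: [0.707, 0.707, 0.0, 0.0]
force: [-0.0, 0.3, 1.8]
finger_gap: -0.0
gripper_force: 1.1
```

Call:
{"api": "step_arm", "payload": {
  "targets": "0 0 1 0; 0 0 2 0; 0 0 2 0; 0 0 2 0"
}}

```text
t: 19.4
tcp_pos: [0.5657, -0.0066, 0.0416]
tool_rot: [0.707, 0.707, 0.0, 0.0]
force: [-0.3, 0.0, 4.2]
finger_gap: -0.001
gripper_force: 1.6
```

Call:
{"api": "step_arm", "payload": {
  "targets": "0 0 1 0; 0 0 1.5 0; 0 0 1.5 0; 0 0 1.5 0"
}}

```text
t: 19.8
tcp_pos: [0.5657, -0.0066, 0.0403]
tool_rot: [0.707, 0.707, 0.0, 0.0]
force: [0.2, 0.4, 4.4]
finger_gap: -0.001
gripper_force: 2.5
```

Call:
{"api": "step_arm", "payload": {
  "targets": "0 0 0.5 0; 0 0 1 0; 0 0 1 0; 0 0 1 0"
}}

```text
t: 20.2
tcp_pos: [0.5658, -0.0066, 0.0402]
tool_rot: [0.707, 0.707, 0.0, 0.0]
force: [-0.9, 0.3, 10.5]
finger_gap: 0.002
gripper_force: 5.4
```

The button has bottomed out (the force jumped to 10 N with no more travel). Now I'll release it and rise clear.

Call:
{"api": "step_arm", "payload": {
  "targets": "0 0 -3 0; 0 0 -8 0; 0 0 -15 0; 0 0 -40 0; 0 0 -80 0; 0 0 -120 0; 0 0 -150 0; 30 20 -150 0; 40 30 -150 0; 40 30 -150 0; 40 30 -150 0"
}}

```text
t: 21.3
tcp_pos: [0.5942, 0.0334, 0.1879]
tool_rot: [0.707, 0.707, -0.001, -0.001]
force: [-0.8, 0.0, 0.4]
finger_gap: -0.001
gripper_force: 0.0
```

```bash
python3 look.py 13 wrist side
```

```text
21.3 [0.5942 0.0334 0.1879] [-0.76  0.01  0.44] -0.0009798602115809818
wrist dial_axis 0.96 [207.  72.] [0.5509 0.1352 0.098 ]
wrist selector_tip 0.6 [276.  91.] [0.6121 0.1173 0.098 ]
wrist face_push 0.61 [253.  80.] [0.5918 0.1279 0.081 ]
wrist start_top 0.66 [385. 164.] [0.7327 0.0469 0.075 ]
wrist box 0.68 [234. 121.] [0.5677 0.0821 0.    ]
  ang selector_tip -16.4 r 0.0638
  ang face_push -10.2 r 0.0415
side dial_axis 0.85 [258. 234.] [0.5497 0.1406 0.098 ]
side selector_tip 0.71 [244. 217.] [0.604  0.1167 0.098 ]
side face_push 0.66 [245. 229.] [0.5907 0.1334 0.081 ]
side start_top 0.44 [287. 198.] [ 0.5645 -0.0151  0.075 ]
side box 0.86 [268. 238.] [0.5655 0.0693 0.    ]
  ang selector_tip -23.8 r 0.0594
  ang face_push -10.0 r 0.0416
```

The lever is still at speed 4, the box hasn't moved, and the arm is clear.

```bash
python3 -c "
from station import manip; print(manip.sign_off())"
```

```text
the job is handed in; nothing more can be done
None
```

I handed the job in at about 21 s: the lever went from speed 2 to speed 4 one click at a time, then the start button was pressed right down and released. My last checks still read speed 4, with the box where it stood and the arm clear; I judged the button's spring-back from the force dropping away, and did not re-measure the glasses or felt wheel. sign_off returned no verdict.

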